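Slide the pepper mill back into its gap in the spice row

ROBOT

A 6-joint arm with a two-finger parallel gripper is mounted at the origin on the work surface. World frame = base frame: x ahead of the robot, y to its left, z up, the work surface at z = 0. Lengths are in m, angles in rad, forces in N, time in s.
With the tool pointing down it reaches from about 0.425 to 0.95 m from the base axis. Payload 3.5 kg.
Tool frame: the origin (TCP) lies at the very end of the fingers, on their centre line; the grasp point (between the pads) lies 19 mm behind it; y points along the fingers, z is the direction in which the jaws open and shut, and the axes are right-handed (so a half turn about y gives the same grasp; the last joint's range is limited). The gripper opens to 85 mm and grips with 20 to 120 N. Pads are 22 mm wide; open, the fingers measure 114 mm over their backs; the gripper's body (76 mm by 85 mm) begins 54 mm behind the grasp point. The pads swing forward as they close: fully open they stand 13 mm farther back than shut.
Start: joints at [1.034, 0.286, 1.577, -0, 1.279, -0.15], TCP at [0.255, 0.625, 0.231] pointing down, gripper open.
Joint ranges: [-2.77, 2.77], [-0.9, 2.22], [0.21, 2.48], [-1.53, 4.67], [0.24, 2.81], [-2.84, 2.84]. Speed limits (rad/s): [2.79, 2.79, 3.14, 3.14, 3.14, 3.14].

INTERFACE

Orientations are given as a unit quaternion [x, y, z, w].
In Python, from plant import ctrl gives the robot as it stands. The module is installed in compiled form; this text tells all that it offers.
- The arm moves only by the tool jog_arm, never from a script. Its argument "deltas" is a list of rows, each a list of 3 entries, a list of its own where there are three numbers: the turn, a rotation vector about the tool's x, y, z in rad, then the shift along the tool's x, y, z in m, then the opening, from 0 (shut) to 1 (fully open). In form: [[[wx, wy, wz], [dx, dy, dz], gripper], ...]. A call has 1 to 10 rows; each row is the pose to reach, as a shift and turn from the pose measured when the call began, along the tool's axes at that moment; what a row does not reach only later rows make up. A row lasts 1/12 s, in which the tool goes at most 41.7 mm and 7.16 degrees, less where a joint would pass 70% of its speed; a pose out of reach is approached as far as the arm can. A call with a gripper value outside its range is refused whole. The fingers move at their own pace and stop on an object; "force" is the grip in N (left out, the last holds). Time passes only in rows, so rows that repeat a pose let the fingers close. It gives the time, the measured TCP pose, the force and the opening at its end, in the units of the state.
- ctrl.get_state(): the state, without advancing time (a new reading comes with each control period).
- ctrl.read_camera(name): name is "scene" or "top" or "wrist"; returns a dict with "pixels" (384x512x3 uint8, blue, green, red), "range_z" (384x512 float32, m along the optical axis (not along the pixel's ray), 0 where there is no reading), "fx", "fy", "cx", "cy" (pixels), "k1" (the pictures are not rectified: a ray, as slopes to the right and down, at radius r is drawn at 1 + k1 r^2 times it, then the intrinsics apply), "T" (4x4, takes a point from camera to world coordinates); the wrist camera has in their place "mount" (4x4, takes a point from camera to tool coordinates, whose origin is the TCP and whose axes are the tool frame's). Camera axes: x right, y up, looking along -z (the intrinsics and any distortion apply to the point x, -y, -z); pixel columns grow to the right and rows downward; lengths in m; the calibration is good to about 2 mm. A picture is of the moment at which its call begins: read the wrist's pose just before it.
- ctrl.sign_off(): hands the job in, once; it reports no verdict.
The state is a dict: "time": time; "qpos": joint angles; "dq": joint speeds; "joint_efforts": joint torques, N m; "eef_pos": TCP position; "tcp_rot": TCP orientation; "contact_force": force on the tool from outside, world axes, zero at the start; "wrist_torque": the same for the moment, N m; "opening": opening from 0.0 (shut) to 1.0 (fully open).
Only numpy, scipy, OpenCV 4.12 (cv2) and the standard library are available. Lean on these libraries where they do the work, as an engineer would, in place of code of your own. Each camera call takes 0.05 s, during which the arm holds its last target.

TASK

Slide the tall wooden pepper mill across the tabletop into its gap in the row at the back, until it stands upright against the front of the stepped spice rack, between the glass spice jar and the white salt pot with clear space on both sides. It spills ground pepper when picked up or tilted and its head turns when touched, so push it gently, low on its foot, without gripping, lifting or tipping it, and never touch the head. Leave everything else where it is.

Things in the scene. Friction and masses are not known exactly. Their poses are not given: they have to be found in the camera images.
- mill: Tall turned pepper mill of mid-brown wood, 218 mm high, about 0.25 to 0.5 kg, loose. Origin at the centre of its underside, z up its axis; round, so yaw means nothing. Its foot, the widest part, is a cylinder 58 mm in diameter and 28 mm high; above it the body narrows to 36 mm diameter at 85 mm and swells to 48 mm at 128 mm. Pushed on the foot it slides; pushed higher than about 40 mm it begins to tip.
- mill_head: The mill's turning head, part of the mill: wooden dome up to 54 mm in diameter with a steel ball on top, from 150 to 218 mm above the table. Origin on the mill's axis, 150 mm above the mill's underside. It turns easily about the axis; not to be touched.
- rack: Stepped spice rack of pale beech, does not move: 360 mm long (its y), 130 mm deep (its x), steps 45 and 90 mm high with small tins on them. Origin at the middle of the lower edge of its front, at table height; x points into the rack, away from the robot, y along its front. Its flat front face is the plane x = 0, 45 mm high.
- mill_place (a point): The middle of the mill's gap in the row, on the tabletop, 29 mm in front of the middle of the rack's front face, axes as the rack's: the centre of the mill's underside comes here when it stands against the rack.
- spice_jar: Glass spice jar with reddish spice and a steel screw lid, 60 mm in diameter, 98 mm high, loose, standing in the row in front of the rack at one side of the gap, its axis about 87 mm from the gap's centre line. Origin at the centre of its underside. May stand at either side.
- salt_pot: White salt pot with a blue band and a wooden lid with a ball knob, 62 mm in diameter, 86 mm high, loose, in the row at the other side of the gap, its axis about 87 mm from the gap's centre line. Origin at the centre of its underside.
- saucers: Stack of three melamine saucers, 140 mm in diameter, 37 mm high, right of the work. Origin at the centre of its underside. Leave alone.
- rolling_pin: Short beech rolling pin lying on the table at the far right, 290 mm long along its own x, barrel 44 mm in diameter; it rolls if touched. Origin under its middle, at table height. Leave alone.
- spoon_rest: Steel spoon rest, round dish 96 mm in diameter and 12 mm high with a flat tail reaching 142 mm along its own +y, right of the row. Origin at the centre of the dish's underside. Leave alone.
- tea_tin: Red tea tin with a brass lid, 58 mm in diameter, 74 mm high, standing on the blue turntable. Origin at the centre of its underside (30 mm above the table). Leave alone.
- turntable_rim (a point): A point on the rim of the blue plastic turntable (250 mm in diameter, 40 mm high, at the left), 125 mm from its centre; the turntable turns easily. Leave alone.

How it is judged:
By the outcome, as a careful person would: the job done as asked, in the order asked, and still so for the second after the job is handed in, with the robot touching nothing.
It also fails if it takes over 67 s, if anything falls off the work surface, if the arm or the gripper's body presses on something with over 40 N, if the wrist force passes 120 N, or if a joint passes its speed limit or range.

## Working session

There is one attempt and no reset: what is moved stays moved. The work goes in short steps, Python scripts to look and compute and a tool call to move; the robot and the scene stay as the last step left them, time stands still between calls to the robot, and variables do not carry over. Pictures are saved under pics/ and viewed, and the job is handed in when it is done.

Besides the shell and the picture viewer there is one more tool, called after "Emit:" as a command line: name --argument value ..., lists and objects as JSON in quotes. jog_arm: Moves the arm, as the interface text tells. Its arguments: {"type":"object","properties":{"deltas":{"type":"array","items":{"type":"array"}},"force":{"type":"number"}},"required":["deltas"]}

```bash
mkdir -p pics; cat > h.py <<'E'
import numpy as np, cv2
from plant import ctrl
def cloud(c,T=None):
    h,w=c["range_z"].shape
    u,v=np.meshgrid(np.arange(w,dtype=np.float64),np.arange(h,dtype=np.float64))
    xd=(u-c["cx"])/c["fx"]; yd=(v-c["cy"])/c["fy"]
    x,y=xd.copy(),yd.copy()
    for _ in range(20):
        s=1+c["k1"]*(x*x+y*y); x=xd/s; y=yd/s
    Z=c["range_z"]; P=np.stack([x*Z,-y*Z,-Z,np.ones_like(Z)],-1)
    T=c["T"] if T is None else T
    W=P@np.array(T).T
    W=W[...,:3]; W[Z<=0]=np.nan
    return W
E
python3 - <<'E'
from h import *
s=ctrl.get_state(); print(s)
for n in ("scene","top"):
    c=ctrl.read_camera(n); cv2.imwrite(f"pics/{n}0.png",c["pixels"])
    np.save(f"{n}0.npy",cloud(c)); cv2.imwrite(f"pics/{n}0.png",c["pixels"]); print(c["T"],c["k1"],c["fx"])
E
```

```text
{'time': 0.0, 'qpos': array([ 1.03398860e+00,  2.87165829e-01,  1.57819433e+00,  2.15423866e-05,
        1.27864464e+00, -1.50035016e-01]), 'dq': array([ 0.00138332,  0.00028861, -0.00074646, -0.00029896,  0.00158594,
       -0.00094309]), 'joint_efforts': array([-1.67231290e-03, -4.05998719e+01, -2.92616594e+01, -2.07429948e-04,
        6.01336375e-03,  1.41971589e-05]), 'eef_pos': array([0.25425176, 0.62455647, 0.22993772]), 'tcp_rot': array([ 0.69472529, -0.13619014,  0.1356021 , -0.69312415]), 'contact_force': array([-0.38979644,  0.85000171, -1.27244946]), 'wrist_torque': array([-0.06672192, -0.0319799 , -0.01919721]), 'opening': 1.0004933388989214}
[[-0.43277773 -0.76497467  0.47698762  1.25498938]
 [ 0.90143699 -0.36092232  0.23905321  0.34622251]
 [-0.01071417  0.53343119  0.84577561  1.3890228 ]
 [ 0.          0.          0.          1.        ]] -0.15564683502660484 439.68098706736583
[[ 2.06637709e-02  9.89768511e-01 -1.41178269e-01  3.35648642e-01]
 [-9.99755912e-01  2.15603320e-02  4.82376349e-03 -4.67589001e-04]
 [ 7.81825954e-03  1.41044131e-01  9.89972438e-01  1.55395095e+00]
 [ 0.00000000e+00  0.00000000e+00  0.00000000e+00  1.00000000e+00]] -0.2060934866110668 487.8451948413148
```

View pics/top0.png

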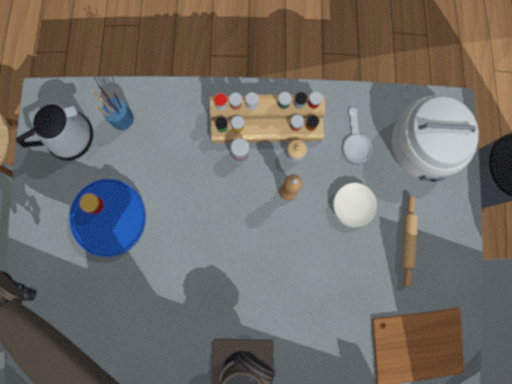

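View pics/scene0.png

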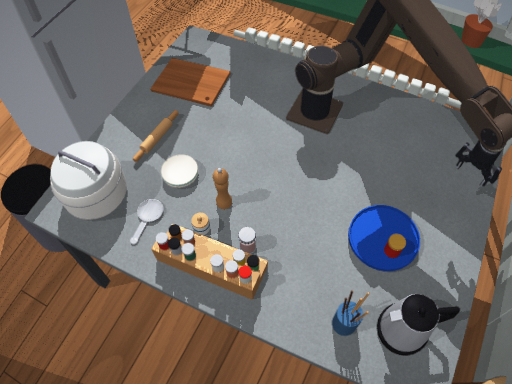

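The top view shows the mill at about (290,187), the jar at (240,149), the pot at (297,150) and the rack front at row ~142. The scene view agrees: jar left of the gap, pot right of it, mill in front of the pot. Next I'll measure them.

```bash
python3 - <<'E'
from h import *
W=np.load("top0.npy"); S=np.load("scene0.npy")
def fit(P):
    A=np.c_[2*P[:,:2],np.ones(len(P))]; b=(P[:,:2]**2).sum(1)
    s=np.linalg.lstsq(A,b,rcond=None)[0]; return s[:2],np.sqrt(s[2]+s[:2]@s[:2])
for nm,C in (("top",W),("scene",S)):
    P=C.reshape(-1,3); P=P[np.isfinite(P).all(1)]
    tab=P[(abs(P[:,2])<.02)&(abs(P[:,0]-.6)<.15)&(abs(P[:,1])<.2)]; print(nm,"table",np.median(tab[:,2]))
    R=P[(P[:,0]>.45)&(P[:,0]<1)&(abs(P[:,1])<.3)&(P[:,2]>.02)]
    # height map clusters
    g=np.zeros((275,300),np.uint8); zz=np.zeros((275,300))
    ii=((R[:,0]-.45)/.002).astype(int); jj=((R[:,1]+.3)/.002).astype(int)
    g[ii,jj]=255; np.maximum.at(zz,(ii,jj),R[:,2])
    g=cv2.morphologyEx(g,cv2.MORPH_CLOSE,np.ones((3,3)))
    n,l,st,ce=cv2.connectedComponentsWithStats(g)
    for k in range(1,n):
        if st[k,4]>40:
            m=l==k; Q=R[l[ii,jj]==k]
            print(k,st[k,4],"x",Q[:,0].min(),Q[:,0].max(),"y",Q[:,1].min(),Q[:,1].max(),"zmax",Q[:,2].max(), "cent",Q.mean(0))
E
```

```text
top table -0.0003116692439805169
1 414 x 0.47357355961852154 0.5724615398572543 y -0.29999533455863125 -0.2768879835496895 zmax 0.043899579558758006 cent [ 0.52296346 -0.28946181  0.03174188]
2 583 x 0.5372978147302409 0.5917339929192447 y -0.16255476556362886 -0.10787177298055882 zmax 0.22208617198199376 cent [ 0.55832005 -0.13181819  0.14414083]
3 670 x 0.6564767047760245 0.7168815449697392 y -0.007610784063906541 0.049991336154346575 zmax 0.10518597014448128 cent [0.68046457 0.02070642 0.08693227]
4 702 x 0.6618269598828299 0.7221694723303158 y -0.1868449965576862 -0.12739709216132555 zmax 0.09029994234939509 cent [ 0.68765129 -0.15529327  0.06465903]
5 10291 x 0.7215212832185078 0.8664394773572597 y -0.24392768885368524 0.11939194644365973 zmax 0.15505968295258565 cent [ 0.78967941 -0.06198923  0.08257203]
scene table -0.00025355616818223403
2 275 x 0.48633797001991874 0.5756726169472902 y -0.2999937751115377 -0.2746196001771075 zmax 0.04109939612023239 cent [ 0.5290061  -0.28878099  0.03180986]
5 437 x 0.5451510149363868 0.5963650775149637 y -0.16016441399684567 -0.10466817980044402 zmax 0.2209110078651133 cent [ 0.5775683  -0.1257415   0.12455125]
8 670 x 0.659206324895017 0.7195726797744572 y -0.002945166418665268 0.05333913315095651 zmax 0.10512889956402693 cent [0.69697222 0.0286356  0.07993572]
10 646 x 0.6666174376704429 0.7271759020245263 y -0.18416568627485674 -0.12379127223204789 zmax 0.0889598322286902 cent [ 0.70234618 -0.14934983  0.05974901]
11 7458 x 0.7219387518259051 0.8692893539906945 y -0.2392971918099286 0.12156278310509464 zmax 0.15192337693759228 cent [ 0.81673194 -0.03900249  0.0883001 ]
14 358 x 0.7369362200930367 0.801418747746198 y -0.21915648147706657 -0.17677017785769766 zmax 0.10747256733002342 cent [ 0.77565881 -0.19729512  0.08390664]
```

```bash
python3 - <<'E'
import cv2
i=cv2.imread("pics/top0.png")[80:220,190:370]; cv2.imwrite("pics/topz.png",cv2.resize(i,None,fx=4,fy=4,interpolation=2))
i=cv2.imread("pics/scene0.png")[150:300,130:290]; cv2.imwrite("pics/scz.png",cv2.resize(i,None,fx=4,fy=4,interpolation=2))
E
```

```text
(no output)
```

View pics/topz.png

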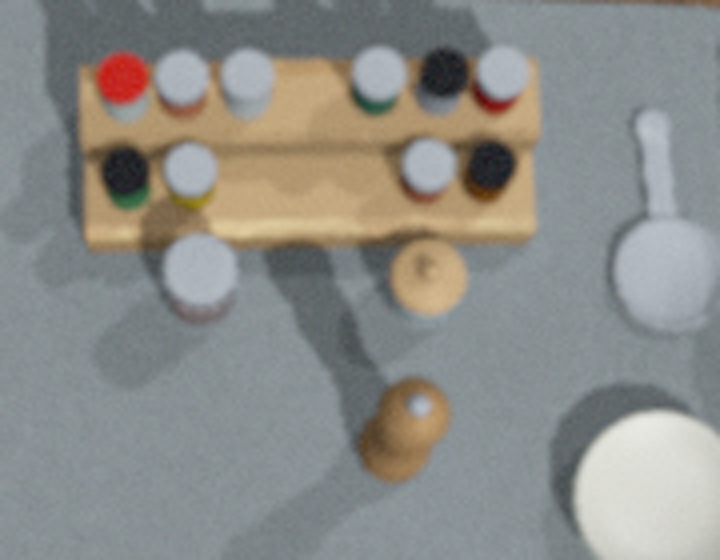

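View pics/scz.png

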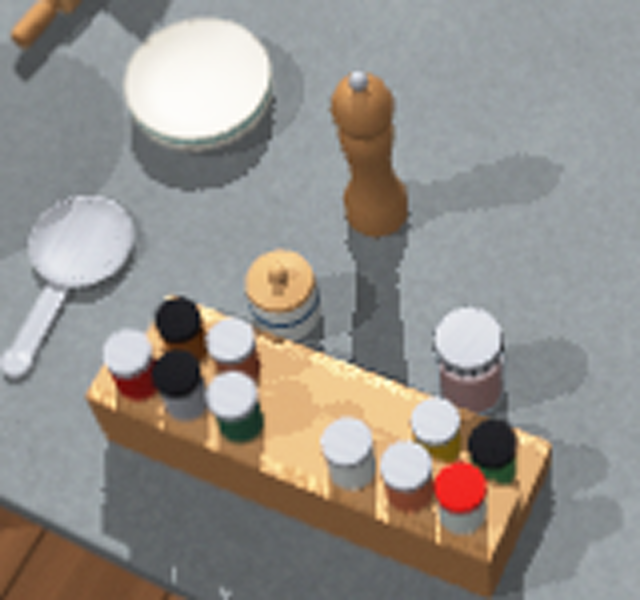

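```bash
python3 - <<'E'
from h import *
from scipy.optimize import least_squares
def circ(P,r):
    f=lambda c:np.hypot(P[:,0]-c[0],P[:,1]-c[1])-r
    return least_squares(f,P[:,:2].mean(0),loss="soft_l1",f_scale=.002).x
for nm in ("top","scene"):
    C=np.load(nm+"0.npy"); P=C.reshape(-1,3); P=P[np.isfinite(P).all(1)]
    def box(x0,x1,y0,y1,z0,z1): return P[(P[:,0]>x0)&(P[:,0]<x1)&(P[:,1]>y0)&(P[:,1]<y1)&(P[:,2]>z0)&(P[:,2]<z1)]
    print(nm)
    b=box(.53,.61,-.18,-.09,.008,.026); print(" foot",len(b),circ(b,.029) if len(b)>5 else 0)
    b=box(.53,.61,-.18,-.09,.212,.226); print(" ball",len(b),b.mean(0))
    b=box(.53,.61,-.18,-.09,.16,.185); print(" head",len(b),circ(b,.027))
    b=box(.64,.73,-.03,.08,.093,.11); print(" jar lid",len(b),(b[:,:2].min(0)+b[:,:2].max(0))/2)
    b=box(.64,.715,-.03,.08,.02,.08); print(" jar side",len(b),circ(b,.03))
    b=box(.64,.715,-.21,-.1,.01,.055); print(" pot side",len(b),circ(b,.031))
    b=box(.64,.73,-.21,-.1,.06,.074); print(" pot lid",len(b),(b[:,:2].min(0)+b[:,:2].max(0))/2)
    # front edge of step1
    b=box(.70,.78,-.25,.13,.038,.05)
    ys=np.arange(-.235,.115,.006); E=[]
    for y in ys:
        if -.2<y<-.11 or -.025<y<.075: continue
        q=b[abs(b[:,1]-y)<.003]
        if len(q): E.append((y,q[:,0].min()))
    E=np.array(E); k=np.polyfit(E[:,0],E[:,1],1); print(" edge x=%.4f+%.4f y"%(k[1],k[0]),np.std(E[:,1]-np.polyval(k,E[:,0])))
    b=box(.70,.74,-.105,-.035,.008,.04);print(" front",len(b), np.polyfit(b[:,1],b[:,0],1) if len(b)>10 else 0)
    b=box(.70,.90,-.3,.2,.03,.1); 
    for x in (.74,.76,.78,.8,.82,.84): 
        q=b[abs(b[:,0]-x)<.01]; print("   x",x,q[:,1].min(),q[:,1].max())
E
```

```text
top
 foot 23 [ 0.56585891 -0.13572766]
 ball 14 [ 0.56454602 -0.13622314  0.21723951]
 head 53 [ 0.56639571 -0.13629339]
 jar lid 247 [0.68629817 0.02073919]
 jar side 88 [0.68772722 0.02112367]
 pot side 66 [ 0.69395534 -0.15844673]
 pot lid 227 [ 0.69307806 -0.15768724]
 edge x=0.7274+-0.0430 y 0.001063401987921795
 front 61 [-0.0532765  0.7269753]
   x 0.74 -0.24392768885368524 0.1122162925495865
   x 0.76 -0.243714638434411 0.11601182535321657
   x 0.78 -0.24166270371155374 0.11681384667021814
   x 0.8 -0.2427055738355408 0.11781128682065363
   x 0.82 -0.24113130579142467 0.11847185895923727
   x 0.84 -0.2416660217662437 0.11939194644365973
scene
 foot 36 [ 0.56544569 -0.13460029]
 ball 13 [ 0.56709613 -0.13272113  0.21598504]
 head 65 [ 0.56381168 -0.13529937]
 jar lid 203 [0.68759639 0.02405494]
 jar side 100 [0.68635282 0.022701  ]
 pot side 48 [ 0.69388664 -0.15670978]
 pot lid 180 [ 0.695541   -0.15575734]
 edge x=0.7288+-0.0960 y 0.009090492819917785
 front 5 0
   x 0.74 -0.24420683103524155 0.11711208715959937
   x 0.76 -0.21915648147706657 0.11833725037294648
   x 0.78 -0.24154435909967464 0.11934468184585287
   x 0.8 -0.21370498533008642 0.12031145811683158
   x 0.82 -0.20269992955385718 0.12108146760982111
   x 0.84 -0.23771579972683476 0.12089352651200905
```

```bash
cat >> h.py <<'E'
from scipy.spatial.transform import Rotation as Ro
def target(h,tilt,like):
    h=np.radians(h);t=np.radians(tilt) # tilt from vertical
    y=np.array([np.cos(h)*np.sin(t),np.sin(h)*np.sin(t),-np.cos(t)])
    z=np.array([-np.sin(h),np.cos(h),0])
    if z@like[:,2]<0: z=-z
    return np.c_[np.cross(y,z),y,z]
def delta(p,h=None,tilt=None,s=None):
    s=s or ctrl.get_state(); R=Ro.from_quat(s["tcp_rot"]).as_matrix()
    Rt=R if h is None else target(h,tilt,R)
    rv=Ro.from_matrix(R.T@Rt).as_rotvec(); d=R.T@(np.array(p)-s["eef_pos"])
    return rv.round(3).tolist(),d.round(4).tolist()
E
python3 - <<'E'
from h import *
s=ctrl.get_state(); print(Ro.from_quat(s["tcp_rot"]).as_matrix().round(3))
print(ctrl.read_camera("wrist")["mount"].round(3))
print(delta((.45,.40,.28),-2.7,45))
E
```

```text
[[ 0.926 -0.001  0.377]
 [-0.377 -0.002  0.926]
 [-0.    -1.    -0.002]]
[[-0.    -0.949 -0.315 -0.082]
 [-0.     0.315 -0.949 -0.143]
 [ 1.    -0.    -0.     0.001]
 [ 0.     0.     0.     1.   ]]
([0.135, -0.321, -0.778], [0.2659, -0.0496, -0.1344])
```

```bash
python3 - <<'E'
from h import *
print(delta((.45,.40,.28),-2.7,38))
E
```

```text
([0.114, -0.327, -0.657], [0.2659, -0.0496, -0.1344])
```

Emit:
jog_arm --deltas '[[[0.057,-0.163,-0.328],[0.133,-0.05,-0.067],0.54],[[0.057,-0.163,-0.328],[0.133,-0.05,-0.067],0.54],[[0.057,-0.163,-0.328],[0.133,-0.05,-0.067],0.54],[[0.057,-0.163,-0.328],[0.133,-0.05,-0.067],0.54],[[0.114,-0.327,-0.657],[0.266,-0.05,-0.134],0.54],[[0.114,-0.327,-0.657],[0.266,-0.05,-0.134],0.54],[[0.114,-0.327,-0.657],[0.266,-0.05,-0.134],0.54],[[0.114,-0.327,-0.657],[0.266,-0.05,-0.134],0.54],[[0.114,-0.327,-0.657],[0.266,-0.05,-0.134],0.54],[[0.114,-0.327,-0.657],[0.266,-0.05,-0.134],0.54]]'

```text
time: 0.98
eef_pos: [0.4505, 0.3993, 0.2802]
tcp_rot: [0.674, 0.213, 0.246, -0.663]
contact_force: [-0.5, -0.2, 0.3]
opening: 0.54
```

```bash
python3 - <<'E'
from h import *
s=ctrl.get_state();print(s["time"],s["qpos"].round(3),s["eef_pos"],s["opening"])
print(delta((.49,.08,.28),-2.7,38))
E
```

```text
0.9833 [ 0.738 -0.093  1.994 -0.623  0.842 -0.455] [0.45050259 0.39928278 0.28016208] 0.5403665560257457
([0.001, -0.001, -0.001], [0.0433, 0.0341, -0.317])
```

Emit:
jog_arm --deltas '[[[0,0,0],[0.043,0.034,-0.317],0.54],[[0,0,0],[0.043,0.034,-0.317],0.54],[[0,0,0],[0.043,0.034,-0.317],0.54],[[0,0,0],[0.043,0.034,-0.317],0.54],[[0,0,0],[0.043,0.034,-0.317],0.54],[[0,0,0],[0.043,0.034,-0.317],0.54],[[0,0,0],[0.043,0.034,-0.317],0.54],[[0,0,0],[0.043,0.034,-0.317],0.54],[[0,0,0],[0.043,0.034,-0.317],0.54],[[0,0,0],[0.043,0.034,-0.317],0.54]]'

```text
time: 1.82
eef_pos: [0.4903, 0.0786, 0.2809]
tcp_rot: [0.674, 0.212, 0.248, -0.662]
contact_force: [0.3, 0.3, -0.5]
opening: 0.54
```

```bash
python3 - <<'E'
from h import *
s=ctrl.get_state();print(s["time"],s["qpos"].round(3),s["eef_pos"],s["opening"])
print(delta((.49,-.133,.28),-2.7,38))
c=ctrl.read_camera("wrist"); cv2.imwrite("pics/w1.png",c["pixels"])
E
```

```text
1.8167 [-0.043 -0.521  2.316 -0.009  0.683 -1.555] [0.49033327 0.07858861 0.28089793] 0.539633305320341
([0.003, -0.005, 0.0], [0.0081, 0.0073, -0.2113])
```

View pics/w1.png

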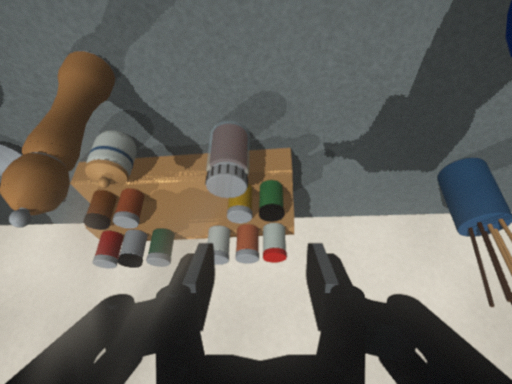

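The wrist view shows the fingers at the bottom centre and the mill upper left at about (85,75) foot and (35,185) head. Next I move behind the mill, still above it.

Emit:
jog_arm --deltas '[[[0,0,0],[0,0.007,-0.211],0.54],[[0,0,0],[0,0.007,-0.211],0.54],[[0,0,0],[0,0.007,-0.211],0.54],[[0,0,0],[0,0.007,-0.211],0.54],[[0,0,0],[0,0.007,-0.211],0.54],[[0,0,0],[0,0.007,-0.211],0.54],[[0,0,0],[0,0.007,-0.211],0.54]]'

```text
time: 2.45
eef_pos: [0.4843, -0.132, 0.275]
tcp_rot: [0.674, 0.212, 0.247, -0.663]
contact_force: [-0.6, -0.1, 1.0]
opening: 0.54
```

```bash
python3 - <<'E'
from h import *
s=ctrl.get_state();print(s["time"],s["qpos"].round(3),s["eef_pos"],s["opening"])
print(delta((.50,-.133,.03),-2.7,38))
E
```

```text
2.45 [-0.648 -0.498  2.312  0.494  0.819 -2.414] [ 0.48425204 -0.13199093  0.27501187] 0.5396379929882897
([0.002, -0.005, -0.001], [-0.1382, 0.2029, -0.0006])
```

Emit:
jog_arm --deltas '[[[0,0,0],[-0.02,0.03,0],0.54],[[0,0,0],[-0.04,0.06,0],0.54],[[0,0,0],[-0.06,0.09,0],0.54],[[0,0,0],[-0.08,0.118,0],0.54],[[0,0,0],[-0.1,0.147,0],0.54],[[0,0,0],[-0.12,0.176,0],0.54],[[0,0,0],[-0.13,0.19,0],0.54],[[0,0,0],[-0.138,0.203,0],0.54],[[0,0,0],[-0.138,0.203,0],0.54],[[0,0,0],[-0.138,0.203,0],0.54]]'

```text
time: 3.28
eef_pos: [0.5071, -0.1152, 0.0579]
tcp_rot: [0.683, 0.191, 0.236, -0.664]
contact_force: [0.8, -1.0, -0.5]
opening: 0.538
```

```bash
python3 - <<'E'
from h import *
s=ctrl.get_state();print(s["time"],s["qpos"].round(3),s["eef_pos"],s["contact_force"])
print(delta((.505,-.134,.011),-2.7,38))
for n in ("wrist","scene"):
    c=ctrl.read_camera(n); im=c["pixels"]
    if n=="scene": im=cv2.resize(im[60:260,120:320],None,fx=3,fy=3)
    cv2.imwrite(f"pics/{n}2.png",im)
E
```

```text
3.2833 [-0.548 -0.054  2.414  0.891  0.343 -2.837] [ 0.50714842 -0.115154    0.05794975] [ 0.81081426 -0.97136544 -0.45769376]
([0.017, -0.014, -0.05], [-0.0278, 0.038, -0.0187])
```

View pics/wrist2.png

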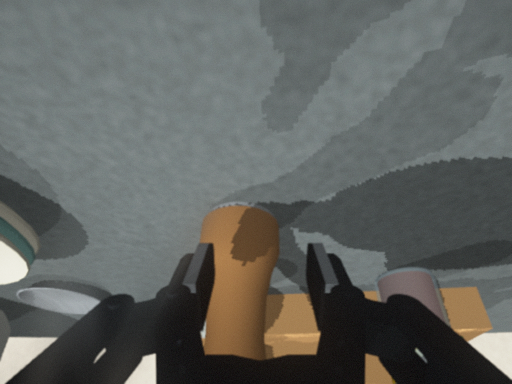

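View pics/scene2.png

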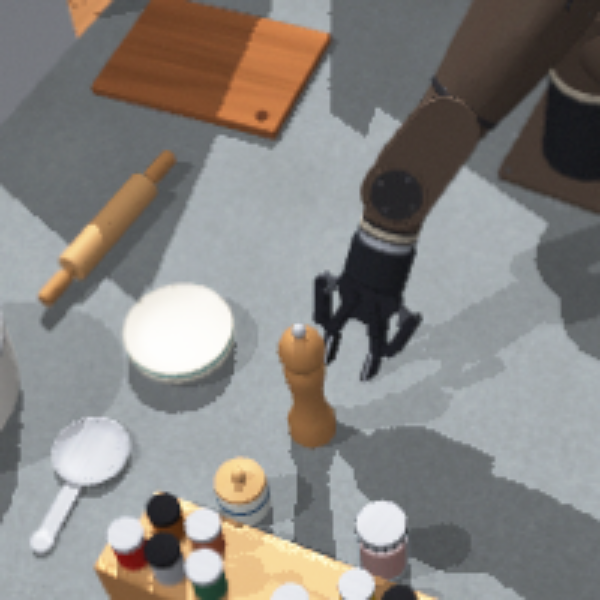

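```bash
cat > k.py <<'E'
import numpy as np
from scipy.optimize import least_squares
from scipy.spatial.transform import Rotation as Ro
Q=np.array([[1.03398,.287166,1.578194,0,1.27864,-.150035],[.738,-.093,1.994,-.623,.842,-.455],[-.043,-.521,2.316,-.009,.683,-1.555],[-.648,-.498,2.312,.494,.819,-2.414],[-.548,-.054,2.414,.891,.343,-2.837]])
P=np.array([[.25425,.624556,.229938],[.4505,.39928,.28016],[.49033,.078589,.280898],[.484252,-.131991,.275012],[.507148,-.115154,.05795]])
QT=np.array([[.69472529,-.13619014,.1356021,-.69312415],[.674,.213,.246,-.663],[.674,.212,.248,-.662],[.674,.212,.247,-.663],[.683,.191,.236,-.664]])
z=lambda a:Ro.from_euler("z",a).as_matrix(); y=lambda a:Ro.from_euler("y",a).as_matrix()
def fk(q,k,s4,s6,R0):
    a1,d1,b,a2,e,d4,d6,o=k
    R1=z(q[0]);R2=R1@y(q[1]);R3=R2@y(q[2]);R4=R3@z(s4*q[3]);R5=R4@y(q[4]);R6=R5@z(s6*q[5])
    p=R1@[a1,o,d1]+R2@[b,0,a2]+R3@[e,0,d4]+R5@[0,0,d6]
    return p,R6@R0
def setup():
    best=None
    for s4 in (1,-1):
        for s6 in (1,-1):
            R0=fk(Q[0],np.zeros(8),s4,s6,np.eye(3))[1].T@Ro.from_quat(QT[0]).as_matrix()
            er=[Ro.from_matrix(fk(q,np.zeros(8),s4,s6,R0)[1].T@Ro.from_quat(t).as_matrix()).magnitude() for q,t in zip(Q,QT)]
            f=lambda k:np.r_[np.concatenate([fk(q,k,s4,s6,R0)[0]-p for q,p in zip(Q,P)]),1e-3*(k-[0,.3,0,.4,0,.3,.3,.1])]
            r=least_squares(f,[0,.3,0,.4,0,.3,.3,.1])
            c=r.cost+sum(er)
            if best is None or c<best[0]: best=(c,r.x,s4,s6,R0,er,np.abs(r.fun[:15]).max())
    return best
B=setup()
F=lambda q:fk(q,B[1],B[2],B[3],B[4])
lo=np.array([-2.77,-.9,.21,-1.53,.24,-2.84]);hi=np.array([2.77,2.22,2.48,4.67,2.81,2.84])
def ik(p,R,q0):
    f=lambda q:np.r_[(F(q)[0]-p)*5,Ro.from_matrix(F(q)[1].T@R).as_rotvec()]
    best=None
    for s in (q0,[-.3,0,2.2,.3,.6,-1.9],[-.4,.2,2.2,0,.5,-1.6]):
        r=least_squares(f,np.clip(s,lo+1e-3,hi-1e-3),bounds=(lo,hi))
        if best is None or r.cost<best.cost: best=r
    return best.x,np.sqrt(2*best.cost)
E
python3 - <<'E'
from k import *
from h import target
print(B[1].round(4),B[2:4],np.round(B[5],4),B[6])
like=Ro.from_quat(QT[3]).as_matrix()
for p in ((.505,-.134,.011),(.5435,-.134,.011),(.60,-.11,.011),(.68,-.067,.011)):
    for h in (-25,-18,-10,-2.7):
        for t in (30,34,38):
            q,e=ik(np.array(p),target(h,t,like),Q[4]); print(p,h,t,"%.4f"%e,q.round(2))
E
```

```text
[-2.000e-04  2.399e-01 -0.000e+00  4.431e-01  2.010e-02  5.727e-01
  2.493e-01  1.008e-01] (1, 1) [0.     0.0007 0.0007 0.0008 0.0007] 0.00042834914124817436
(0.505, -0.134, 0.011) -25 30 0.0507 [-0.46  0.09  2.34  0.06  0.24 -1.65]
(0.505, -0.134, 0.011) -25 34 0.1156 [-0.47  0.07  2.35  0.14  0.24 -1.73]
(0.505, -0.134, 0.011) -25 38 0.1651 [-0.57  0.06  2.41  1.16  0.24 -2.84]
(0.505, -0.134, 0.011) -18 30 0.0311 [-0.51  0.08  2.36  0.48  0.24 -2.21]
(0.505, -0.134, 0.011) -18 34 0.0763 [-0.55  0.07  2.39  0.9   0.24 -2.66]
(0.505, -0.134, 0.011) -18 38 0.1091 [-0.56  0.06  2.41  1.08  0.24 -2.84]
(0.505, -0.134, 0.011) -10 30 0.0000 [-0.54  0.08  2.37  0.75  0.27 -2.63]
(0.505, -0.134, 0.011) -10 34 0.0255 [-0.55  0.07  2.39  0.97  0.24 -2.84]
(0.505, -0.134, 0.011) -10 38 0.0901 [-0.55  0.06  2.39  0.98  0.24 -2.84]
(0.505, -0.134, 0.011) -2.7 30 0.0068 [-0.58  0.09  2.36  0.83  0.34 -2.84]
(0.505, -0.134, 0.011) -2.7 34 0.0672 [-0.56  0.08  2.37  0.86  0.31 -2.84]
(0.505, -0.134, 0.011) -2.7 38 0.1279 [-0.55  0.07  2.38  0.88  0.29 -2.84]
(0.5435, -0.134, 0.011) -25 30 0.0426 [
[... 1933 characters left out ...]
  0.4   2.01 -1.05  0.24 -0.31]
(0.68, -0.067, 0.011) -18 30 0.0000 [-0.23  0.39  1.98 -0.16  0.26 -1.34]
(0.68, -0.067, 0.011) -18 34 0.0535 [-0.22  0.38  1.99 -0.28  0.24 -1.22]
(0.68, -0.067, 0.011) -18 38 0.1134 [-0.19  0.39  1.99 -0.58  0.24 -0.9 ]
(0.68, -0.067, 0.011) -10 30 0.0000 [-0.26  0.38  1.99  0.18  0.25 -1.82]
(0.68, -0.067, 0.011) -10 34 0.0553 [-0.27  0.38  2.    0.28  0.24 -1.93]
(0.68, -0.067, 0.011) -10 38 0.1164 [-0.3   0.37  2.01  0.58  0.24 -2.25]
(0.68, -0.067, 0.011) -2.7 30 0.0000 [-0.29  0.38  1.99  0.44  0.29 -2.21]
(0.68, -0.067, 0.011) -2.7 34 0.0176 [-0.3   0.37  2.02  0.69  0.24 -2.46]
(0.68, -0.067, 0.011) -2.7 38 0.0528 [-0.33  0.37  2.04  1.06  0.24 -2.84]
```

```bash
python3 - <<'E'
from k import *
from h import target,delta
like=Ro.from_quat(QT[3]).as_matrix(); q=Q[4]
for p in ((.50,-.133,.06),(.50,-.133,.012),(.538,-.134,.012),(.60,-.105,.012),(.64,-.085,.012),(.673,-.066,.012)):
    for h in (-7,-3,0):
        for t in (26,28,30):
            q2,e=ik(np.array(p),target(h,t,like),q); print(p,h,t,"%.4f"%e,q2.round(2))
print(delta((.50,-.134,.06),-6,28))
E
```

```text
(0.5, -0.133, 0.06) -7 26 0.0000 [-0.55 -0.03  2.34  0.42  0.45 -2.34]
(0.5, -0.133, 0.06) -7 28 0.0000 [-0.55 -0.04  2.36  0.5   0.42 -2.42]
(0.5, -0.133, 0.06) -7 30 0.0000 [-0.56 -0.05  2.37  0.58  0.4  -2.51]
(0.5, -0.133, 0.06) -3 26 0.0000 [-0.56 -0.03  2.33  0.48  0.48 -2.47]
(0.5, -0.133, 0.06) -3 28 0.0000 [-0.57 -0.04  2.35  0.56  0.46 -2.55]
(0.5, -0.133, 0.06) -3 30 0.0000 [-0.58 -0.05  2.37  0.64  0.43 -2.64]
(0.5, -0.133, 0.06) 0 26 0.0000 [-0.57 -0.02  2.33  0.52  0.5  -2.56]
(0.5, -0.133, 0.06) 0 28 0.0000 [-0.59 -0.03  2.35  0.59  0.48 -2.64]
(0.5, -0.133, 0.06) 0 30 0.0000 [-0.6  -0.04  2.37  0.68  0.46 -2.73]
(0.5, -0.133, 0.012) -7 26 0.0000 [-0.55  0.08  2.34  0.56  0.35 -2.49]
(0.5, -0.133, 0.012) -7 28 0.0000 [-0.55  0.08  2.36  0.67  0.32 -2.6 ]
(0.5, -0.133, 0.012) -7 30 0.0000 [-0.56  0.07  2.38  0.81  0.3  -2.74]
(0.5, -0.133, 0.012) -3 26 0.0000 [-0.56  0.09  2.34  0.62  0.38 -2.62]
(0.5, -0.133, 0.012) -3 28 0.0000 [-0.57  0.08  2.36  0.73  0.36 -2.74]
(0.5, -0.133, 0.012) -3 30 0.0056 [-0.58  0.08  2.37  0.83  0.34 -2.84]
(0.5, -0.133, 0.012) 0 26 0.0000
[... 2159 characters left out ...]
0.012) -7 26 0.0000 [-0.27  0.38  1.97  0.19  0.35 -1.89]
(0.673, -0.066, 0.012) -7 28 0.0000 [-0.27  0.37  1.99  0.24  0.31 -1.93]
(0.673, -0.066, 0.012) -7 30 0.0000 [-0.28  0.37  2.01  0.3   0.26 -2.  ]
(0.673, -0.066, 0.012) -3 26 0.0000 [-0.29  0.38  1.97  0.29  0.37 -2.05]
(0.673, -0.066, 0.012) -3 28 0.0000 [-0.29  0.37  1.99  0.35  0.32 -2.12]
(0.673, -0.066, 0.012) -3 30 0.0000 [-0.29  0.37  2.01  0.44  0.28 -2.2 ]
(0.673, -0.066, 0.012) 0 26 0.0000 [-0.3   0.38  1.97  0.35  0.38 -2.17]
(0.673, -0.066, 0.012) 0 28 0.0000 [-0.3   0.37  1.99  0.43  0.34 -2.24]
(0.673, -0.066, 0.012) 0 30 0.0000 [-0.3   0.37  2.    0.52  0.3  -2.34]
([-0.011, 0.032, 0.127], [-0.0046, -0.0041, -0.0176])
```

```bash
python3 - <<'E'
from h import *
print(delta((.495,-.134,.06),-4,28))
E
```

```text
([0.007, 0.003, 0.127], [-0.0087, -0.007, -0.018])
```

Emit:
jog_arm --deltas '[[[0.004,0.002,0.063],[-0.009,-0.007,-0.009],0.47],[[0.007,0.003,0.127],[-0.009,-0.007,-0.018],0.47],[[0.007,0.003,0.127],[-0.009,-0.007,-0.018],0.47],[[0.007,0.003,0.127],[-0.009,-0.007,-0.018],0.47],[[0.007,0.003,0.127],[-0.009,-0.007,-0.018],0.47]]'

```text
time: 3.8
eef_pos: [0.4948, -0.1336, 0.0601]
tcp_rot: [0.691, 0.148, 0.196, -0.68]
contact_force: [0.4, -0.8, 0.5]
opening: 0.469
```

```bash
python3 - <<'E'
from h import *
s=ctrl.get_state();print(s["time"],s["qpos"].round(3),s["eef_pos"],s["opening"])
print(delta((.505,-.1345,.013),-4,28))
E
```

```text
3.8 [-0.577 -0.051  2.365  0.555  0.451 -2.535] [ 0.49479861 -0.13358365  0.06010384] 0.4686106176935661
([-0.001, -0.0, 0.002], [-0.0132, 0.0464, -0.0002])
```

Emit:
jog_arm --deltas '[[[0,0,0],[-0.003,0.012,0],0.47],[[0,0,0],[-0.007,0.024,0],0.47],[[0,0,0],[-0.01,0.035,0],0.47],[[0,0,0],[-0.013,0.042,0],0.47],[[0,0,0],[-0.013,0.046,0],0.47],[[0,0,0],[-0.013,0.046,0],0.47]]'

```text
time: 4.3
eef_pos: [0.5041, -0.1333, 0.0122]
tcp_rot: [0.691, 0.147, 0.195, -0.68]
contact_force: [-0.2, -0.1, -0.1]
opening: 0.47
```

```bash
cat > look.py <<'E'
from h import *
import sys
s=ctrl.get_state();print(s["time"],s["qpos"].round(3),s["eef_pos"].round(4),s["contact_force"].round(1))
tag=sys.argv[1]
ims=[]
for n in ("wrist","scene","top"):
    c=ctrl.read_camera(n); im=c["pixels"]
    if n=="scene": im=cv2.resize(im[140:290,130:290],(427,400),interpolation=2)
    elif n=="top": im=cv2.resize(im[100:250,200:360],(373,350),interpolation=2)
    cv2.imwrite(f"pics/{n}{tag}.png",im)
    if n!="wrist":ims.append(cv2.resize(im,(395,400)))
    if n!="wrist": np.save(f"{n}{tag}.npy",cloud(c)); np.save(f"{n}{tag}p.npy",c["pixels"])
cv2.imwrite(f"pics/st{tag}.png",np.hstack(ims))
E
python3 look.py 3
```

```text
4.3 [-0.564  0.088  2.348  0.716  0.349 -2.7  ] [ 0.5041 -0.1333  0.0122] [-0.2 -0.1 -0.1]
```

View pics/wrist3.png

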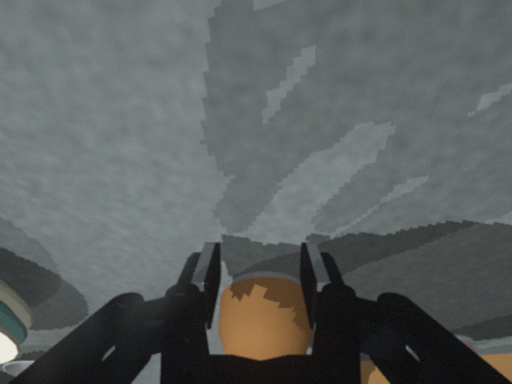

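View pics/st3.png

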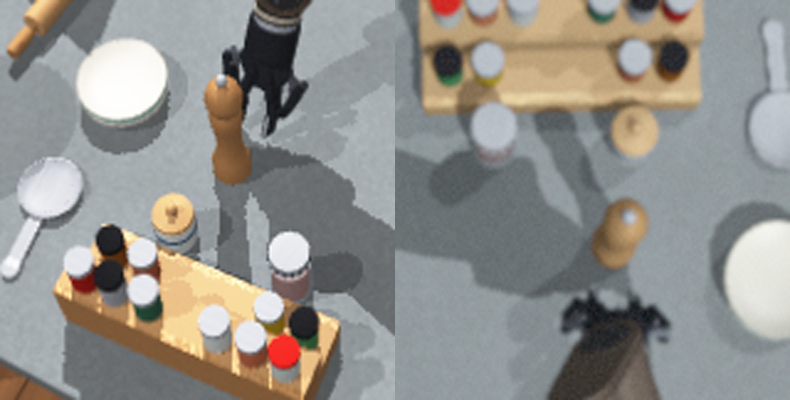

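Wrist view: the fingers are at cols 219 and 303 with the foot centred at about 263, so the cradle is lined up. Approaching contact.

Emit:
jog_arm --deltas '[[[0,0,0],[0.004,0.002,0],0.47],[[0,0,0],[0.009,0.005,0],0.47],[[0,0,0],[0.014,0.0073,0],0.47],[[0,0,0],[0.018,0.0095,0],0.47],[[0,0,0],[0.022,0.0115,0],0.47],[[0,0,0],[0.025,0.0131,0],0.47],[[0,0,0],[0.027,0.0142,0],0.47],[[0,0,0],[0.029,0.0154,0],0.47],[[0,0,0],[0.031,0.0165,0],0.47]]'

```text
time: 5.2
eef_pos: [0.5394, -0.1357, 0.0131]
tcp_rot: [0.691, 0.147, 0.195, -0.681]
contact_force: [-3.7, 2.1, 2.8]
opening: 0.471
```

```bash
cat >> look.py <<'E'
from scipy.optimize import least_squares
def circ(P,r):
    f=lambda c:np.hypot(P[:,0]-c[0],P[:,1]-c[1])-r
    return least_squares(f,P[:,:2].mean(0),loss="soft_l1",f_scale=.002).x
for n in ("top","scene"):
    C=np.load(f"{n}{tag}.npy"); I=np.load(f"{n}{tag}p.npy"); hsv=cv2.cvtColor(I,cv2.COLOR_BGR2HSV)
    m=(hsv[...,0]>5)&(hsv[...,0]<20)&(hsv[...,1]>110)&np.isfinite(C).all(-1)&(C[...,0]>.5)&(C[...,0]<.735)&(C[...,1]<-.04-.0)&(C[...,1]>-.18)
    # exclude pot
    m&=~((np.hypot(C[...,0]-.694,C[...,1]+.157)<.04))
    P=C[m]
    for nm,z0,z1,r in (("foot",.006,.027,.029),("head",.16,.185,.027),("ball",.212,.226,.01)):
        b=P[(P[:,2]>z0)&(P[:,2]<z1)]
        if nm=="ball": b=C[(C[...,2]>.210)&(C[...,2]<.225)&(abs(C[...,0]-.63)<.12)&(abs(C[...,1]+.1)<.08)]; print(n,nm,len(b),b.mean(0).round(4) if len(b) else 0); continue
        print(n,nm,len(b),circ(b,r).round(4) if len(b)>5 else 0)
E
python3 look.py 4
```

```text
5.2 [-0.525  0.156  2.268  0.671  0.343 -2.621] [ 0.5394 -0.1357  0.0131] [-3.7  2.1  2.8]
top foot 2 0
top head 23 [ 0.5686 -0.1389]
top ball 22 [ 0.5671 -0.1364  0.2156]
scene foot 37 [ 0.5676 -0.1354]
scene head 66 [ 0.5665 -0.1361]
scene ball 16 [ 0.5701 -0.1334  0.215 ]
```

View pics/wrist4.png

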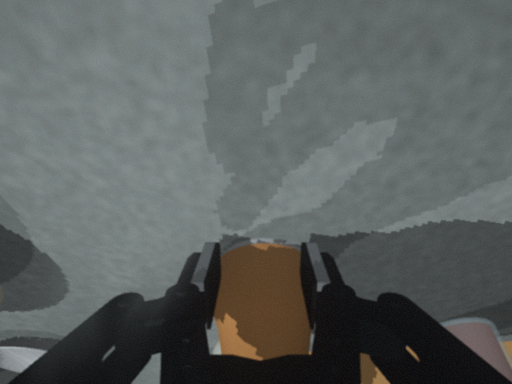

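View pics/st4.png

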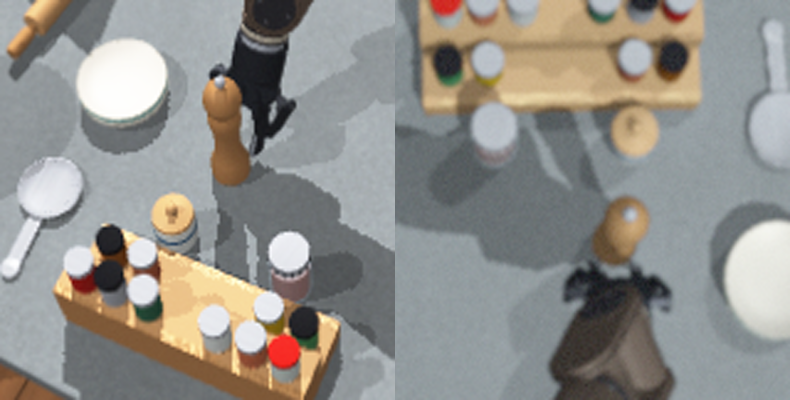

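Contact is made at 28 mm as planned, about 4 N, mill upright. I'll start the slide with a short diagonal stretch.

Emit:
jog_arm --deltas '[[[0,0,0],[0.0023,0.0012,0.0014],0.47],[[0,0,0],[0.0046,0.0024,0.0028],0.47],[[0,0,0],[0.0069,0.0037,0.0043],0.47],[[0,0,0],[0.0092,0.0049,0.0058],0.47],[[0,0,0],[0.0115,0.0061,0.0072],0.47],[[0,0,0],[0.0138,0.0073,0.0087],0.47],[[0,0,0],[0.0161,0.0086,0.0101],0.47],[[0,0,0],[0.0184,0.0098,0.0116],0.47],[[0,0,0],[0.0207,0.011,0.013],0.47],[[0,0,0],[0.023,0.0122,0.0145],0.47]]'

```text
time: 6.18
eef_pos: [0.567, -0.1232, 0.0135]
tcp_rot: [0.691, 0.148, 0.195, -0.68]
contact_force: [-1.8, -0.7, -1.9]
opening: 0.471
```

```bash
python3 look.py 5
```

```text
6.1833 [-0.47   0.2    2.214  0.612  0.328 -2.515] [ 0.567  -0.1232  0.0135] [-1.8 -0.7 -1.9]
top foot 3 0
top head 18 [ 0.5954 -0.1274]
top ball 24 [ 0.5931 -0.1262  0.215 ]
scene foot 42 [ 0.594  -0.1243]
scene head 59 [ 0.5938 -0.1254]
scene ball 15 [ 0.5918 -0.1204  0.2162]
```

View pics/wrist5.png

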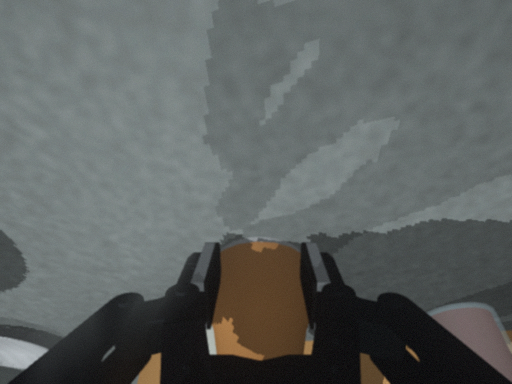

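View pics/st5.png

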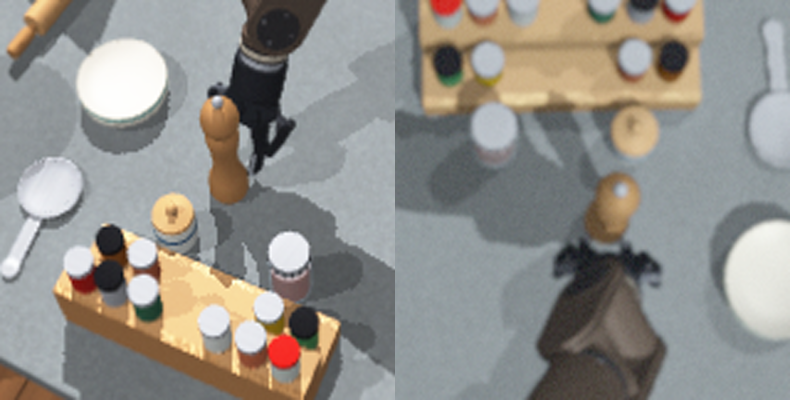

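Emit:
jog_arm --deltas '[[[0,0,0],[0.0023,0.0012,0.0017],0.47],[[0,0,0],[0.0046,0.0025,0.0034],0.47],[[0,0,0],[0.0069,0.0037,0.0051],0.47],[[0,0,0],[0.0092,0.005,0.0068],0.47],[[0,0,0],[0.0115,0.0062,0.0085],0.47],[[0,0,0],[0.0138,0.0075,0.0102],0.47],[[0,0,0],[0.0161,0.0087,0.0119],0.47],[[0,0,0],[0.0184,0.01,0.0136],0.47],[[0,0,0],[0.0207,0.0112,0.0153],0.47],[[0,0,0],[0.023,0.0125,0.017],0.47]]'

```text
time: 7.17
eef_pos: [0.5947, -0.1079, 0.0136]
tcp_rot: [0.691, 0.148, 0.195, -0.68]
contact_force: [-2.2, -1.2, -0.6]
opening: 0.471
```

```bash
python3 look.py 6
```

```text
7.1667 [-0.415  0.243  2.159  0.543  0.318 -2.399] [ 0.5947 -0.1079  0.0136] [-2.2 -1.2 -0.6]
top foot 3 0
top head 23 [ 0.6229 -0.1127]
top ball 35 [ 0.5831 -0.112   0.2153]
scene foot 43 [ 0.6212 -0.1089]
scene head 60 [ 0.6209 -0.1101]
scene ball 64 [ 0.5506 -0.0887  0.2173]
```

View pics/wrist6.png

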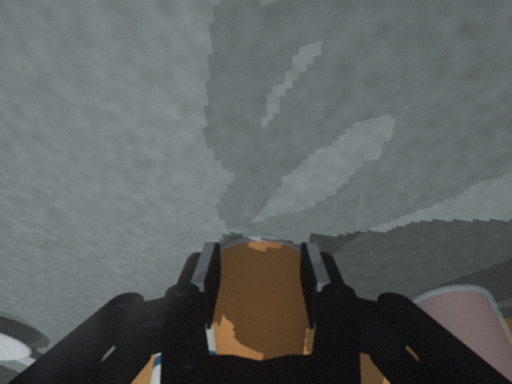

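Emit:
jog_arm --deltas '[[[0,0,0],[0.0023,0.0012,0.0018],0.47],[[0,0,0],[0.0046,0.0025,0.0036],0.47],[[0,0,0],[0.0069,0.0037,0.0054],0.47],[[0,0,0],[0.0092,0.005,0.0072],0.47],[[0,0,0],[0.0115,0.0062,0.009],0.47],[[0,0,0],[0.0138,0.0075,0.0108],0.47],[[0,0,0],[0.0161,0.0087,0.0126],0.47],[[0,0,0],[0.0184,0.01,0.0144],0.47],[[0,0,0],[0.0207,0.0112,0.0162],0.47],[[0,0,0],[0.023,0.0125,0.018],0.47]]'

```text
time: 8.15
eef_pos: [0.6225, -0.0915, 0.0136]
tcp_rot: [0.691, 0.148, 0.195, -0.68]
contact_force: [-1.9, -1.3, -0.1]
opening: 0.47
```

```bash
python3 look.py 7
```

```text
8.15 [-0.363  0.287  2.101  0.467  0.312 -2.279] [ 0.6225 -0.0915  0.0136] [-1.9 -1.3 -0.1]
top foot 4 0
top head 21 [ 0.6511 -0.0957]
top ball 47 [ 0.596  -0.0946  0.2155]
scene foot 40 [ 0.6502 -0.0938]
scene head 60 [ 0.6489 -0.0936]
scene ball 95 [ 0.5661 -0.0796  0.2162]
```

View pics/st7.png

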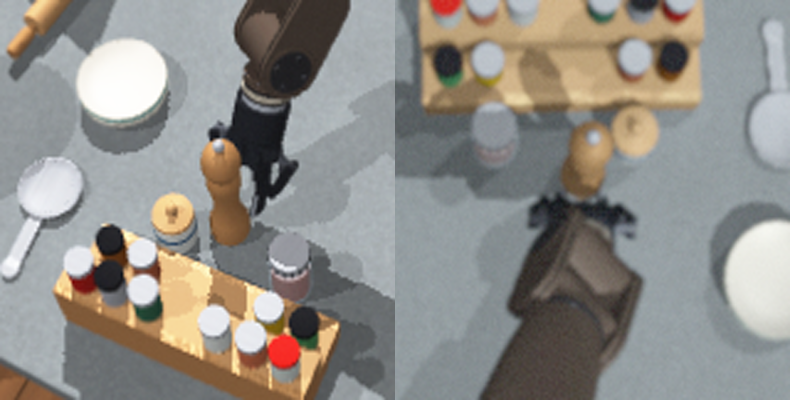

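Emit:
jog_arm --deltas '[[[0,0,0],[0.0024,0.0013,0.002],0.47],[[0,0,0],[0.0049,0.0026,0.0039],0.47],[[0,0,0],[0.0073,0.0039,0.0059],0.47],[[0,0,0],[0.0098,0.0052,0.0079],0.47],[[0,0,0],[0.0123,0.0066,0.0099],0.47],[[0,0,0],[0.0148,0.0079,0.0119],0.47],[[0,0,0],[0.0172,0.0092,0.0139],0.47],[[0,0,0],[0.0197,0.0105,0.0159],0.47],[[0,0,0],[0.0222,0.0118,0.0179],0.47],[[0,0,0],[0.0247,0.0131,0.0199],0.47]]'

```text
time: 9.13
eef_pos: [0.6521, -0.0732, 0.0138]
tcp_rot: [0.691, 0.149, 0.195, -0.68]
contact_force: [-1.6, -1.2, -0.8]
opening: 0.47
```

```bash
python3 look.py 8
```

```text
9.1333 [-0.311  0.334  2.037  0.383  0.313 -2.151] [ 0.6521 -0.0732  0.0138] [-1.6 -1.2 -0.8]
top foot 4 0
top head 24 [ 0.6808 -0.0779]
top ball 46 [ 0.6272 -0.0798  0.2153]
scene foot 39 [ 0.6796 -0.0754]
scene head 58 [ 0.6791 -0.0756]
scene ball 89 [ 0.5954 -0.0751  0.216 ]
```

View pics/st8.png

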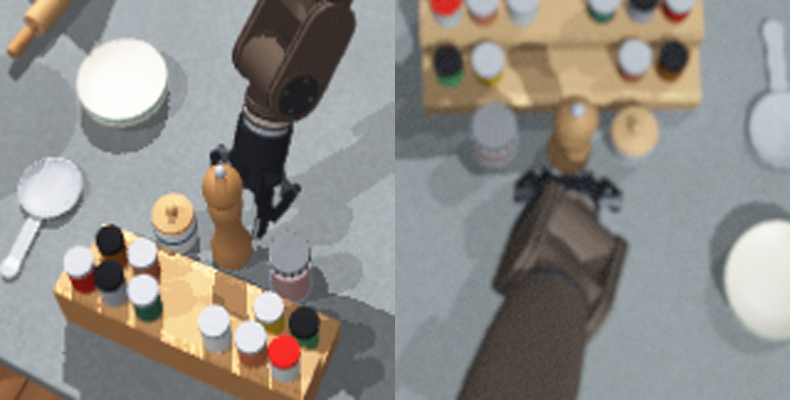

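View pics/wrist8.png

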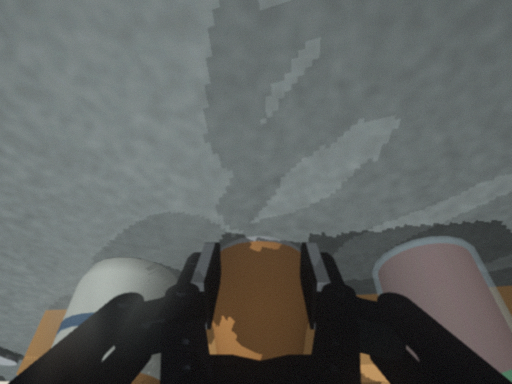

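Emit:
jog_arm --deltas '[[[0,0,0],[0.0015,0.0008,0.001],0.47],[[0,0,0],[0.003,0.0016,0.002],0.47],[[0,0,0],[0.0045,0.0024,0.003],0.47],[[0,0,0],[0.006,0.0032,0.004],0.47],[[0,0,0],[0.0075,0.004,0.005],0.47],[[0,0,0],[0.009,0.0048,0.006],0.47],[[0,0,0],[0.0105,0.0056,0.007],0.47],[[0,0,0],[0.012,0.0064,0.008],0.47],[[0,0,0],[0.0134,0.0071,0.009],0.47],[[0,0,0],[0.0146,0.0078,0.0095],0.47]]'

```text
time: 10.12
eef_pos: [0.6696, -0.0646, 0.014]
tcp_rot: [0.691, 0.149, 0.195, -0.68]
contact_force: [-1.5, -0.9, -0.9]
opening: 0.469
```

```bash
python3 look.py 9
```

```text
10.1167 [-0.286  0.362  1.997  0.34   0.317 -2.088] [ 0.6696 -0.0646  0.014 ] [-1.5 -0.9 -0.9]
top foot 2 0
top head 24 [ 0.6986 -0.0685]
top ball 45 [ 0.6461 -0.0705  0.216 ]
scene foot 12 [ 0.6968 -0.0673]
scene head 59 [ 0.6959 -0.0677]
scene ball 81 [ 0.6129 -0.0688  0.2152]
```

View pics/st9.png

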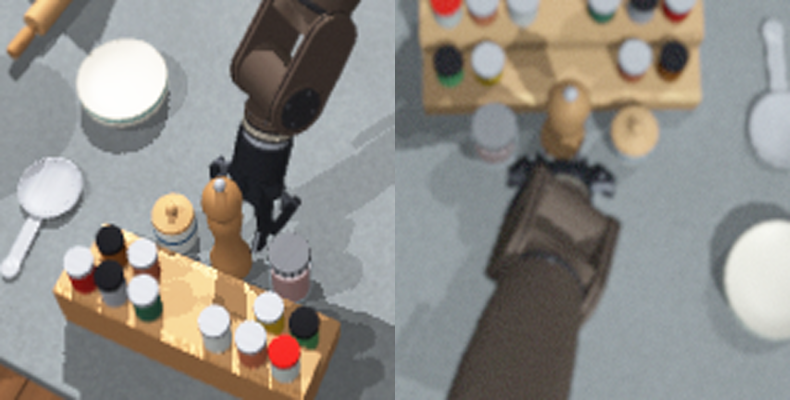

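Centred laterally in both views, with about 3–5 mm left to the rack. Creeping straight in while watching the force.

Emit:
jog_arm --deltas '[[[0,0,0],[0.0005,0.0003,0],0.47],[[0,0,0],[0.001,0.0005,0],0.47],[[0,0,0],[0.0015,0.0008,0],0.47],[[0,0,0],[0.002,0.0011,0],0.47],[[0,0,0],[0.0025,0.0013,0],0.47],[[0,0,0],[0.003,0.0016,0],0.47]]'

```text
time: 10.77
eef_pos: [0.673, -0.0648, 0.0141]
tcp_rot: [0.691, 0.149, 0.195, -0.68]
contact_force: [-2.4, 0.7, -0.7]
opening: 0.472
```

Emit:
jog_arm --deltas '[[[0,0,0],[0.0005,0.0003,0],0.47],[[0,0,0],[0.001,0.0005,0],0.47]]'

```text
time: 10.93
eef_pos: [0.6741, -0.0648, 0.014]
tcp_rot: [0.691, 0.149, 0.195, -0.68]
contact_force: [-0.9, 0.3, 0.0]
opening: 0.467
```

Emit:
jog_arm --deltas '[[[0,0,0],[0.0005,0.0003,0],0.47],[[0,0,0],[0.001,0.0005,0],0.47]]'

```text
time: 11.1
eef_pos: [0.6746, -0.0647, 0.0137]
tcp_rot: [0.691, 0.148, 0.194, -0.681]
contact_force: [-7.8, 0.2, 3.3]
opening: 0.47
```

```bash
python3 look.py 10
```

```text
11.1 [-0.284  0.372  1.984  0.333  0.322 -2.079] [ 0.6746 -0.0647  0.0137] [-7.8  0.2  3.3]
top foot 4 0
top head 30 [ 0.7019 -0.0699]
top ball 41 [ 0.6458 -0.0714  0.2155]
scene foot 5 0
scene head 63 [ 0.6999 -0.0672]
scene ball 86 [ 0.6174 -0.0701  0.2151]
```

View pics/st10.png

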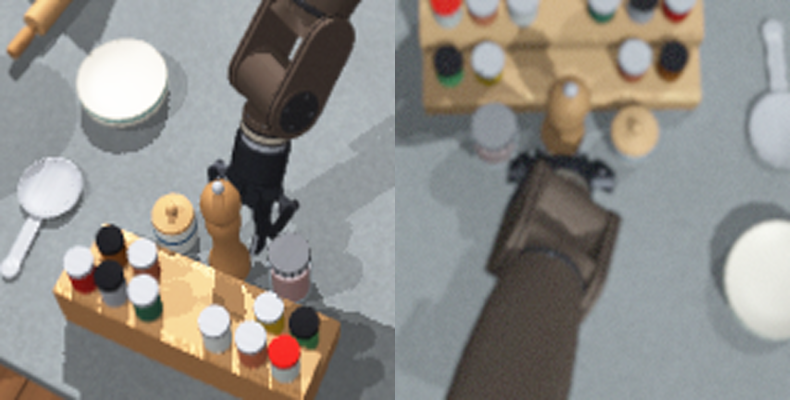

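The force stepped to 8 N at the expected position (axis ≈ 0.702), so the mill is against the rack. Backing straight out, still low.

Emit:
jog_arm --deltas '[[[0,0,0],[-0.0018,-0.0009,0],0.47],[[0,0,0],[-0.0044,-0.0023,0],0.47],[[0,0,0],[-0.0088,-0.0047,0],0.47],[[0,0,0],[-0.0177,-0.0094,0],0.47],[[0,0,0],[-0.03,-0.016,0],0.47],[[0,0,0],[-0.042,-0.0223,0],0.47],[[0,0,0],[-0.055,-0.0292,0],0.47],[[0,0,0],[-0.068,-0.0361,0],0.47],[[0,0,0],[-0.071,-0.0377,0],0.47],[[0,0,0],[-0.071,-0.0377,0],0.47]]'

```text
time: 12.08
eef_pos: [0.5931, -0.0592, 0.0135]
tcp_rot: [0.691, 0.148, 0.195, -0.681]
contact_force: [0.9, -0.1, -0.9]
opening: 0.473
```

```bash
python3 look.py 11; python3 - <<'E'
from h import *
print(delta((.50,-.06,.16)))
E
```

```text
12.0833 [-0.321  0.227  2.18   0.441  0.285 -2.22 ] [ 0.5931 -0.0592  0.0135] [ 0.9 -0.1 -0.9]
top foot 2 0
top head 25 [ 0.7031 -0.0686]
top ball 43 [ 0.603  -0.0694  0.2156]
scene foot 9 [ 0.6978 -0.0662]
scene head 58 [ 0.6995 -0.067 ]
scene ball 57 [ 0.5846 -0.0608  0.2151]
([0.0, 0.0, 0.0], [-0.015, -0.1733, -0.0064])
```

View pics/wrist11.png

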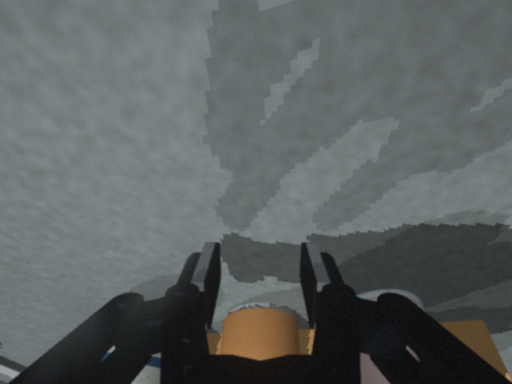

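View pics/st11.png

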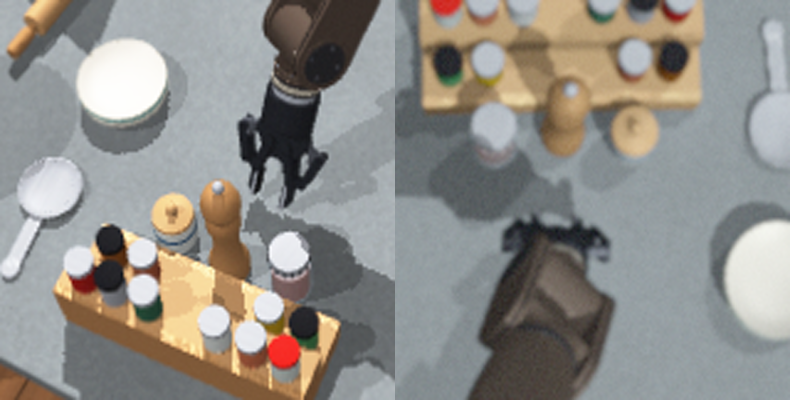

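Emit:
jog_arm --deltas '[[[0,0,0],[-0.003,-0.03,0],0.47],[[0,0,0],[-0.006,-0.06,0],0.47],[[0,0,0],[-0.009,-0.09,0],0.47],[[0,0,0],[-0.012,-0.12,0],0.47],[[0,0,0],[-0.015,-0.15,0],0.47],[[0,0,0],[-0.015,-0.17,0],0.47],[[0,0,0],[-0.015,-0.173,0],0.47],[[0,0,0],[-0.015,-0.173,0],0.47]]'

```text
time: 12.9
eef_pos: [0.5019, -0.0542, 0.162]
tcp_rot: [0.691, 0.151, 0.197, -0.679]
contact_force: [0.5, -0.3, 0.2]
opening: 0.472
```

```bash
python3 look.py 12; python3 - <<'E'
from h import *
from scipy.optimize import least_squares
def circ(P,r):
    f=lambda c:np.hypot(P[:,0]-c[0],P[:,1]-c[1])-r
    return least_squares(f,P[:,:2].mean(0),loss="soft_l1",f_scale=.002).x.round(4)
s=ctrl.get_state(); c=ctrl.read_camera("wrist")
T=np.eye(4);T[:3,:3]=Ro.from_quat(s["tcp_rot"]).as_matrix();T[:3,3]=s["eef_pos"]
W=cloud(c,T@np.array(c["mount"])).reshape(-1,3)
T0=[np.load(f"{n}12.npy").reshape(-1,3) for n in ("top","scene")]
for nm,P in (("wrist",W),("top",T0[0]),("scene",T0[1])):
    P=P[np.isfinite(P).all(1)]
    B=lambda x0,x1,y0,y1,z0,z1:P[(P[:,0]>x0)&(P[:,0]<x1)&(P[:,1]>y0)&(P[:,1]<y1)&(P[:,2]>z0)&(P[:,2]<z1)]
    for n,a,r in (("foot",(.66,.71,-.105,-.03,.008,.026),.029),("jar",(.64,.715,-.03,.08,.02,.08),.03),("pot",(.64,.715,-.21,-.115,.01,.055),.031),("head",(.66,.74,-.11,-.03,.16,.185),.027)):
        b=B(*a); print(nm,n,len(b),circ(b,r) if len(b)>5 else 0)
E
```

```text
12.9 [-0.385 -0.285  2.339  0.256  0.628 -2.061] [ 0.5019 -0.0542  0.162 ] [ 0.5 -0.3  0.2]
top foot 4 0
top head 24 [ 0.7026 -0.0688]
top ball 24 [ 0.6998 -0.0678  0.2157]
scene foot 5 0
scene head 61 [ 0.6995 -0.0674]
scene ball 18 [ 0.7035 -0.0643  0.2161]
wrist foot 528 [ 0.7012 -0.0643]
wrist jar 1748 [0.6874 0.0233]
wrist pot 1176 [ 0.6937 -0.1547]
wrist head 0 0
top foot 30 [ 0.7016 -0.0678]
top jar 88 [0.6878 0.0212]
top pot 68 [ 0.6941 -0.1585]
top head 48 [ 0.7028 -0.068 ]
scene foot 9 [ 0.6958 -0.0107]
scene jar 102 [0.6864 0.0226]
scene pot 50 [ 0.693  -0.1565]
scene head 68 [ 0.6996 -0.0673]
```

View pics/st12.png

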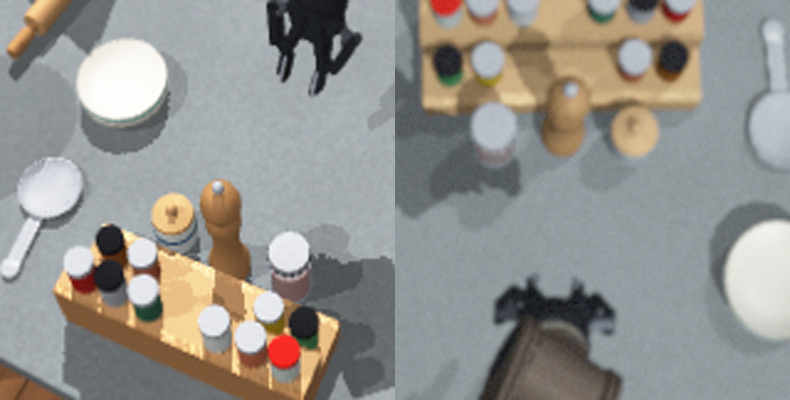

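View pics/wrist12.png

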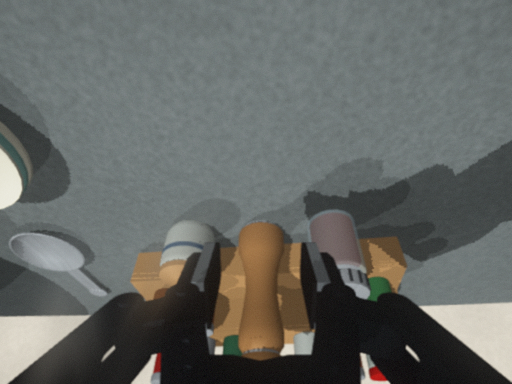

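```bash
python3 - <<'E'
from h import *
s=ctrl.get_state(); c=ctrl.read_camera("wrist")
T=np.eye(4);T[:3,:3]=Ro.from_quat(s["tcp_rot"]).as_matrix();T[:3,3]=s["eef_pos"]
P=cloud(c,T@np.array(c["mount"])).reshape(-1,3);P=P[np.isfinite(P).all(1)]
b=P[(P[:,0]>.71)&(P[:,0]<.745)&(P[:,2]>.01)&(P[:,2]<.038)&(((P[:,1]>-.118)&(P[:,1]<-.098))|((P[:,1]>-.032)&(P[:,1]<-.012))|((P[:,1]>.06)&(P[:,1]<.1))|((P[:,1]<-.195)&(P[:,1]>-.235)))]
k=np.polyfit(b[:,1],b[:,0],1); print(len(b),k,np.std(b[:,0]-np.polyval(k,b[:,1])),"front at mill",np.polyval(k,-.0643), "gap mm",1e3*((np.polyval(k,-.0643)-.7012)*np.cos(k[0])-.029))
E
```

```text
1370 [-0.04522945  0.72702689] 0.0007519606776783504 front at mill 0.7299351436399029 gap mm -0.29424313176998684
```

Against the rack: the measured gap is -0.3 mm, which is zero within noise. Handing in.

```bash
python3 - <<'E'
from plant import ctrl
print(ctrl.sign_off())
E
```

```text
the job is handed in; nothing more can be done
None
```

The pepper mill now stands upright against the front of the spice rack, in its gap between the jar and the salt pot. I signed off at about 13 s of the 67 s allowed.

- **How I moved it:** I pushed it low on the foot (roughly 2 cm up) with the half-open fingers behind it, without gripping or lifting. It slid diagonally about 15 cm, then crept straight in until the force stepped to about 8 N at the rack. I backed straight out low before raising the arm.
- **Against the rack:** the wrist camera gives a gap of -0.3 mm, which is contact within noise.
- **Centring:** the mill is within about 1.5 mm of the midpoint between jar and pot in both the wrist and top views, leaving roughly 28 mm clear on each side.
- **Upright:** foot and head axes agree to about 1–2 mm in the top view.
- **Everything else:** the jar and pot measure the same as at the start, and the saucers and spoon rest look unchanged. I did not re-measure the rolling pin, tea tin and turntable afterwards; the arm passed over the turntable side only at about 0.28 m.

- **Disagreements:** the cameras differ from each other by 2–4 mm in absolute y, so I judged centring within each view. The last scene-camera fit of the foot had only 9 points and was clearly wrong, so I ignored it. On the first descent the arm reached the last joint's limit and stopped short, clear of everything. I then used a smaller tilt.

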